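Hook the lost trimming tool out from between the tray stacks

TASK

The yellow trimming tool has slipped into the gap between the two stacks of drying trays. Take the hooked pick from the tool rest, catch the tool's wire loop with it and drag the tool right out of the gap onto the open bench (do not reach for it with the fingers while any of it is still in there), then lay both the pick (hook hanging down, as it was) and the trimming tool in free notches of the rest and let go. If the red-lidded jar stands in the way, lift it aside first and keep it upright on the bench; leave the bells, the green-lidded jar, the cup and the brush where they are.

Things in the scene. Friction and masses are not known exactly. Their poses are not given: they have to be found in the camera images.
- trays: Fixed: two 90 mm tall stacks of dark wooden drying trays, bells in them to 123 mm. Origin: on the bench, middle of the mouth of the gap between them. y runs inwards along the gap, x across it away from the robot, z up. Gap: x -18 to 18, y 0 to 260 mm, open-topped, floor the bench, closed by a 130 mm tall carton at y = 262. Front stack x -178 to -18, rear stack x 18 to 178, y 0 to 260.
- loop_tool: Loose clay-trimming tool, 130 mm long, about 50 g, lying flat on the bench in the gap, loop towards the mouth. Origin: middle of its yellow handle, 7 mm above the bench when lying. x along it towards the loop. Handle 14 x 14 mm, x -45 to 47; then a flat loop of 4 mm steel wire in the handle's mid-plane, to x = 85. Grasp across the handle.
- loop (a point): Middle of the loop's opening, at x = 66 mm on the loop_tool (7 mm above the bench when it lies flat). The opening runs from x = 50 to 81 mm and is 21 mm wide between x = 56 and 72.
- pick: Loose hooked pick, about 70 g, in an end notch of the rest. Origin: middle of the blue handle. x along it towards the hook, z up. Handle with steel end cap 16 x 16 mm, x -45 to 45; steel shaft 5 mm thick on the same axis from x = 45 to 135, where it bends square down: a 5 mm thick hook reaching 28 mm below the axis. Centre of mass about 20 mm ahead of the origin. Grasp across the handle.
- hook (a point): Lower end of the pick's hook, at x = 135, z = -28 mm on the pick.
- rest: Fixed light-wood tool rest. Origin: on the bench, centre of its base (90 x 160 x 10 mm). Two cross boards 10 mm thick at x = -30 and 30, each with three notches at y = -55, 0, 55 mm, 28 mm wide, posts rising to 44 mm. Tools lie in them along x, hook and bristles to +x. Pick and brush lie in the end notches, the middle one is empty. Between the boards fingers may go down to z = 10 mm.
- notch_mid (a point): Floor of the empty middle notch, at the rest's centre, 30 mm above the bench (all notch floors are). Lying there, the loop_tool's origin is at z = 37, the pick's at z = 38 mm.
- brush: Loose flat brush with a pale wooden handle 16 x 16 mm, 157 mm long, in the other end notch of the rest; origin at the middle of the handle, x towards the bristles. Bystander.
- jar_red: Loose paint jar with a red lid, 54 mm across, 75 mm tall, about 220 g, standing somewhere in front of the gap, often in the way of the pick and gripper; it may be lifted aside. Origin at its underside.
- jar_green: Loose paint jar with a green lid, 54 mm across, 75 mm tall, on the robot's side of the path out of the gap; origin at its underside. Bystander.
- cup: Loose white cup, 72 mm across, 85 mm tall, behind the rest on the robot's side; origin at its underside. Bystander.
- bell_a: Loose red-painted clay bell, 68 mm across, 70 mm tall, in the top tray of the front stack, in the row beside the gap (its underside 53 mm above the bench); origin at its underside. Bystander.
- bell_b: Loose unpainted clay bell, 68 mm across, 70 mm tall, in the top tray of the front stack, in the row beside the gap (its underside 53 mm above the bench); origin at its underside. Bystander.
- bell_c: Loose red-painted clay bell, 68 mm across, 70 mm tall, in the top tray of the rear stack, in the row beside the gap (its underside 53 mm above the bench); origin at its underside. Bystander.
- bell_d: Loose green-painted clay bell, 68 mm across, 70 mm tall, in the top tray of the rear stack, in the row beside the gap (its underside 53 mm above the bench); origin at its underside. Bystander.
There are look-alikes about, which are no part of the job. What is shaped like the jar_red but black or purple is not meant.

How it is judged:
By the outcome, as a careful person would: the job done as asked, in the order asked, and still so for the second after the job is handed in, with the robot touching nothing.
It also fails if it takes over 72 s, if anything falls off the work surface, if the arm or the gripper's body presses on something with over 40 N, if the wrist force passes 120 N, or if a joint passes its speed limit or range.

ROBOT

A 6-joint arm with a two-finger parallel gripper is mounted at the origin on the work surface. World frame = base frame: x ahead of the robot, y to its left, z up, the work surface at z = 0. Lengths are in m, angles in rad, forces in N, time in s.
With the tool pointing down it reaches from about 0.375 to 0.75 m from the base axis. Payload 9 kg.
Tool frame: the origin (TCP) lies on the mounting face of the last link; the fingertips stand 173 mm ahead of it and the grasp point (between the pads) lies 155 mm ahead of it; z points along the fingers, y is the line along which they close (so a half turn about z gives the same grasp; the last joint's range is limited). The gripper opens to 85 mm and grips with 20 to 120 N. Pads are 22 mm wide; open, the fingers measure 114 mm over their backs; the gripper's body (76 mm by 85 mm) begins 54 mm behind the grasp point. The pads swing forward as they close: fully open they stand 13 mm farther back than shut.
Start: joints at [-1.336, 0.104, 0.097, 1.564, 0, 1.353], TCP at [0.263, -0.54, 0.405] pointing down, gripper open.
Joint ranges: [-2.99, 2.99], [-0.84, 1.86], [-1.1, 1.16], [-1.84, 2.11], [-1.51, 1.56], [-3.14, 3.14]. Speed limits (rad/s): [2.22, 2.22, 2.57, 3.14, 3.14, 3.14].

INTERFACE

Orientations are given as a unit quaternion [w, x, y, z].
In Python, from workcell import readout, cams, env gives the robot as it stands.
- The arm moves only by the shell command python3 -m handwheel 'ROWS' [FORCE]. ROWS is JSON, a list of rows, each a list of 3 entries, a list of its own where there are three numbers: the opening, from 0 (shut) to 1 (fully open), then the shift along the tool's x, y, z in m, then the turn about the tool's z in degrees. A call has 1 to 10 rows; each row is the pose to reach, as a shift and turn from the pose commanded when the call began, along the tool's axes at that moment; what a row does not reach only later rows make up. A row lasts 1/10 s, in which the tool goes at most 50 mm and 8.59 degrees, less where a joint would pass 70% of its speed; a pose out of reach is approached as far as the arm can. A call with a gripper value outside its range is refused whole. The fingers move at their own pace and stop on an object; FORCE is the grip in N (left out, the last holds). Time passes only in rows, so rows that repeat a pose let the fingers close. It gives the time, the measured TCP pose, the force, the opening and the grip force at its end, in the units of the state.
- readout.observe(): the state, without advancing time (a new reading comes with each control period).
- cams.get_image(name): name is "scene" or "top" or "wrist"; returns the picture (400x640x3 uint8, red, green, blue); there is no depth.
- cams.calibration(name): a dict with "camera_matrix" (3x3 intrinsics, pixels), "extrinsics" (4x4, takes a point from world to camera coordinates); the wrist camera has in their place "T_tool_cam" (4x4, takes a point from camera to tool coordinates, whose origin is the TCP and whose axes are the flange's). Camera axes: x right, y up, looking along -z (the intrinsics and any distortion apply to the point x, -y, -z); pixel columns grow to the right and rows downward; lengths in m; the calibration is good to about 2 mm. The wrist camera is an equidistant fisheye: a pixel r from the principal point sees the ray r / f radians off the axis. A picture is of the moment at which its call begins: read the wrist's pose just before it. calibration takes no time and is no camera call.
- env.finish_job(): hands the job in; it is judged then, once.
The state is a dict: "clock": time; "joint_positions": joint angles; "dq": joint speeds; "joint_torque": joint torques, N m; "position": TCP position; "tool_rot": TCP orientation; "ft_force": force on the tool from outside, world axes, zero at the start; "torque": the same for the moment, N m; "finger_gap": opening from 0.0 (shut) to 1.0 (fully open); "finger_force": force on a finger pad.
Only numpy, scipy, OpenCV 4.12 (cv2) and the standard library are available. Lean on these libraries where they do the work, as an engineer would, in place of code of your own. Each camera call takes 0.05 s, during which the arm holds its last target. There are 200 camera calls.

## Working session

There is one attempt and no reset: what is moved stays moved. The work goes in short steps, Python scripts to look and compute and a shell command to move; the robot and the scene stay as the last step left them, time stands still between calls to the robot, and variables do not carry over. Pictures are saved under pics/ and viewed, at most 14 in all, crops included, and the job is handed in when it is done.

```bash
mkdir -p pics; cat > h.py <<'E'
import numpy as np, cv2
from workcell import readout, cams, env
from scipy.spatial.transform import Rotation as R
def pose():
    s=readout.observe(); q=s["tool_rot"]
    T=np.eye(4); T[:3,:3]=R.from_quat([q[1],q[2],q[3],q[0]]).as_matrix(); T[:3,3]=s["position"]; return T
def shot(name,fn=None):
    T=pose(); im=cams.get_image(name)
    if fn: cv2.imwrite("pics/"+fn,im[:,:,::-1])
    return im,T
def ray(name,uv,T=None):
    c=cams.calibration(name); K=np.array(c["camera_matrix"]); u=(uv[0]-K[0,2])/K[0,0]; v=(uv[1]-K[1,2])/K[1,1]
    if name=="wrist":
        th=np.hypot(u,v); k=np.sin(th)/max(th,1e-9); d=np.array([u*k,-v*k,-np.cos(th)])
        M=T@np.array(c["T_tool_cam"])
    else:
        if "dist" in str(c.keys()): u,v=cv2.undistortPoints(np.array([[uv]],float),K,np.array(c[[k for k in c if "dist" in k][0]]))[0,0]
        d=np.array([u,-v,-1.]); M=np.linalg.inv(np.array(c["extrinsics"]))
    return M[:3,3],M[:3,:3]@d
def onz(name,uv,z,T=None):
    o,d=ray(name,uv,T); return o+d*(z-o[2])/d[2]
E
python3 - <<'E'
from h import *
for n in("top","scene"):
    shot(n,n+"0.png"); c=cams.calibration(n); print(n,c.keys(),np.round(np.linalg.inv(c["extrinsics"]),3).tolist(),c["camera_matrix"])
print(cams.calibration("wrist")); s=readout.observe();print(s)
E
```

```text
top dict_keys(['camera_matrix', 'extrinsics']) [[-0.019, 0.995, -0.1, 0.418], [-1.0, -0.02, -0.017, -0.073], [-0.019, 0.1, 0.995, 0.919], [0.0, 0.0, 0.0, 1.0]] [[365.79880389   0.         320.20780833]
 [  0.         365.79880389 202.7859194 ]
 [  0.           0.           1.        ]]
scene dict_keys(['camera_matrix', 'extrinsics']) [[-0.384, -0.746, 0.544, 0.959], [0.923, -0.321, 0.212, 0.107], [0.016, 0.584, 0.812, 0.714], [0.0, 0.0, 0.0, 1.0]] [[361.76213655   0.         324.89479922]
 [  0.         361.76213655 196.82624198]
 [  0.           0.           1.        ]]
{'camera_matrix': array([[309.70691629,   0.        , 322.06417009],
       [  0.        , 309.70691629, 197.37152511],
       [  0.        ,   0.        ,   1.        ]]), 'T_tool_cam': array([[-2.00344392e-04,  9.46644967e-01,  3.22278244e-01,
         8.40953422e-02],
       [ 9.99999875e-01,  4.18623956e-05,  4.98685667e-04,
         4.13301170e-04],
       [ 4.58586937e-04,  3.22278303e-01, -9.46644857e-01,
         3.05954984e-02],
       [ 0.00000000e+00,  0.00000000e+00,  0.00000000e+00,
         1.00000000e+00]])}
{'clock': 0.1, 'joint_positions': array([-1.33566318e+00,  1.04657910e-01,  9.65453366e-02,  1.56391805e+00,
       -1.54319121e-05,  1.35311636e+00]), 'dq': array([ 1.21796521e-03, -6.24938880e-04,  2.07459830e-03, -8.71024871e-05,
        8.57516485e-04, -1.40229997e-03]), 'joint_torque': array([ 5.95205798e-03, -5.58203888e+01,  5.04721785e+01,  1.30363365e-02,
       -2.26763250e-04, -3.32210539e-05]), 'position': array([ 0.26249193, -0.53942436,  0.4039883 ]), 'tool_rot': array([-6.17059144e-04,  9.74479144e-01,  2.24477209e-01, -1.31012059e-05]), 'ft_force': array([-0.20475572,  0.70106954,  0.33542331]), 'torque': array([ 0.000609  , -0.01477036,  0.02515693]), 'finger_force': 0.0, 'finger_gap': 0.9991765451493901}
```

View pics/top0.png

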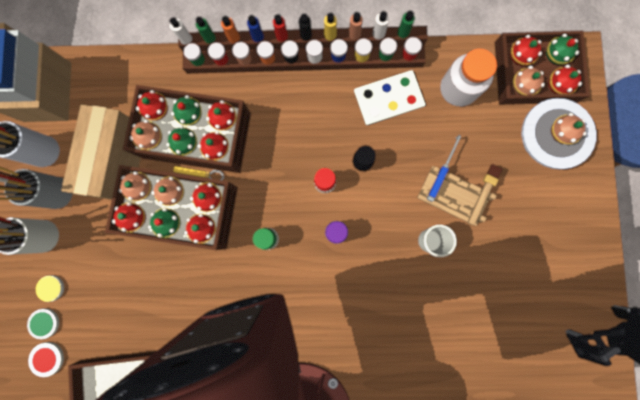

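View pics/scene0.png

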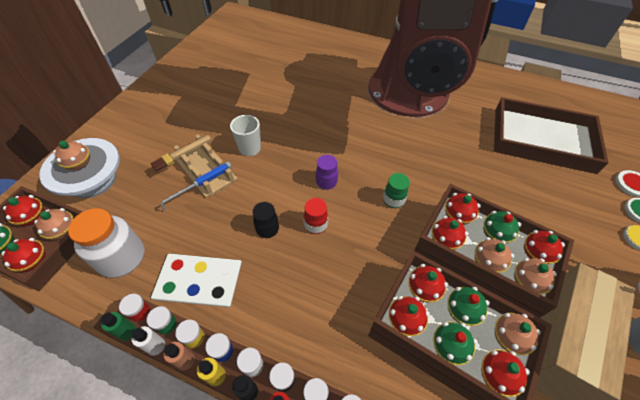

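Top view: the trimming tool is at (190,172) with its loop at (217,177). Candidates for the tool are the yellow sliver in the gap (190,172), the yellow paint bottle (330,25) and the yellow pot (48,289); I choose the one in the gap. Candidates for jar_red are the red lid (325,180), black (364,158) and purple (336,232); I choose red. The pick has the blue handle at (440,185) with its shaft to (462,138), and the brush is at (488,190). I'll check all this in one close crop.

```bash
python3 - <<'E'
from h import *
im=cv2.imread("pics/top0.png")
a=cv2.resize(im[80:250,100:260],None,fx=2.5,fy=2.5,interpolation=cv2.INTER_CUBIC)
b=cv2.resize(im[80:250,360:520],None,fx=2.5,fy=2.5,interpolation=cv2.INTER_CUBIC)
cv2.imwrite("pics/crop1.png",np.hstack([a,b]))
hsv=cv2.cvtColor(im,cv2.COLOR_BGR2HSV)
def blob(lo,hi,box):
    x0,y0,x1,y1=box; m=cv2.inRange(hsv[y0:y1,x0:x1],lo,hi); n,l,s,c=cv2.connectedComponentsWithStats(m); i=1+np.argmax(s[1:,4]); ys,xs=np.where(l==i)
    p=np.c_[xs+x0,ys+y0].astype(float); ctr=p.mean(0); w,v=np.linalg.eigh(np.cov((p-ctr).T)); t=(p-ctr)@v[:,1]
    return ctr, ctr+v[:,1]*t.min(), ctr+v[:,1]*t.max(), len(p)
for n,lo,hi,box,z in [("tool",(20,120,80),(35,255,255),(165,155,235,190),.011),("pick",(105,130,60),(125,255,255),(415,155,470,205),.042),
  ("red",(0,150,100),(8,255,255),(305,160,345,200),.075),("green",(55,100,50),(85,255,255),(250,225,285,255),.075)]:
    r=blob(lo,hi,box); print(n,r[3],[np.round(onz("top",q,z),4) for q in r[:3]],np.round(r[0]))
for q in [(118,168),(236,183),(241,170),(125,155)]: print(q,np.round(onz("top",q,.09),3))
E
```

```text
tool 202 [array([0.5959, 0.2728, 0.011 ]), array([0.5867, 0.2279, 0.011 ]), array([0.6045, 0.3149, 0.011 ])] [190. 171.]
pick 193 [array([ 0.5513, -0.3424,  0.042 ]), array([ 0.5854, -0.3602,  0.042 ]), array([ 0.5172, -0.3246,  0.042 ])] [438. 182.]
red 399 [array([ 0.5593, -0.0688,  0.075 ]), array([ 0.5861, -0.0723,  0.075 ]), array([ 0.5324, -0.0653,  0.075 ])] [324. 178.]
green 362 [array([0.4229, 0.0735, 0.075 ]), array([0.4204, 0.0476, 0.075 ]), array([0.4254, 0.0988, 0.075 ])] [264. 238.]
(118, 168) [0.592 0.41  0.09 ]
(236, 183) [0.551 0.135 0.09 ]
(241, 170) [0.581 0.123 0.09 ]
(125, 155) [0.622 0.395 0.09 ]
```

View pics/crop1.png

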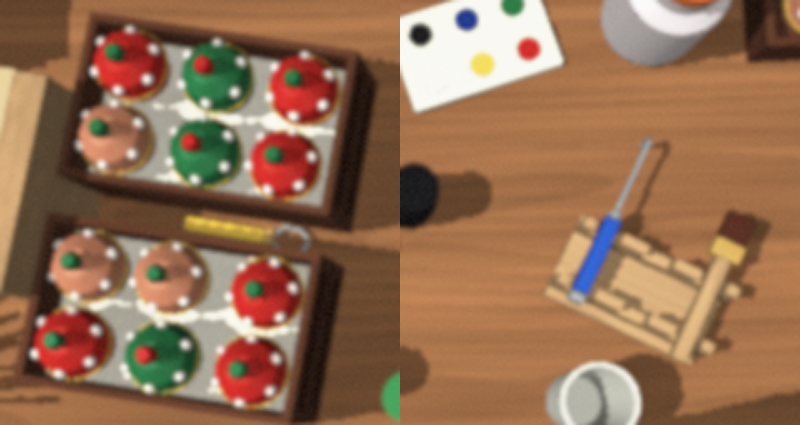

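Confirmed: the yellow tool lies in the gap at crop (185–272, 222–237) with its loop at (292,237). The pick is in the end notch with its hook end at crop (648,140). The red jar stands on the exit path at (0.559,-0.069), so I'll move it first.

```bash
cat >> h.py <<'E'
def to(x,y,z,A=None):
    """shift to world grasp-point xyz (TCP = +.155) in tool axes, and turn so tool x is at heading A deg"""
    T=pose(); d=T[:3,:3].T@(np.array([x,y,z+.155])-T[:3,3]); a=np.degrees(np.arctan2(T[1,0],T[0,0]))
    print("shift",np.round(d,4),"A",round(a,1),"turn",None if A is None else round((a-A+180)%360-180,1))
E
python3 - <<'E'
from h import *
to(.559,-.069,.14,116)
for n,q,z in [("black",(364,157),.075),("purple",(336,231),.075),("rest",(454.8,194),.02),("mid free",(300,135),0)]: print(n,onz("top",q,z).round(3))
E
```

```text
shift [ 0.4724 -0.2932  0.1095] A 25.9 turn -90.1
black [ 0.608 -0.162  0.075]
purple [ 0.437 -0.093  0.075]
rest [ 0.523 -0.388  0.02 ]
mid free [ 0.686 -0.008  0.   ]
```

```bash
python3 -m handwheel '[[1,[0.45,-0.29,0.06],-80],[1,[0.45,-0.29,0.06],-80],[1,[0.45,-0.29,0.06],-80],[1,[0.45,-0.29,0.06],-80],[1,[0.45,-0.29,0.06],-80],[1,[0.45,-0.29,0.06],-80],[1,[0.45,-0.29,0.06],-80],[1,[0.45,-0.29,0.06],-80],[1,[0.47,-0.293,0.08],-90],[1,[0.472,-0.293,0.11],-90]]' 60
python3 - <<'E'
from h import *
to(.559,-.069,.14,116)
E
```

```text
clock: 1.1
position: [0.523, -0.1207, 0.3278]
tool_rot: [0.001, 0.557, 0.83, 0.0]
ft_force: [0.7, -1.1, 1.0]
finger_gap: 0.995
finger_force: 0.0
shift [0.0343 0.0528 0.0329] A 112.3 turn -3.7
```

```bash
python3 -m handwheel '[[1,[0.034,0.053,0.03],-3.5],[1,[0.034,0.053,0.03],-3.5],[1,[0.034,0.053,0.03],-3.5],[1,[0.034,0.053,0.03],-3.5]]'
python3 - <<'E'
from h import *
im,T=shot("wrist","w1.png"); hsv=cv2.cvtColor(im,cv2.COLOR_RGB2HSV)
m=cv2.inRange(hsv,(0,150,90),(8,255,255)); n,l,s,c=cv2.connectedComponentsWithStats(m)
for i in np.argsort(-s[1:,4])[:4]+1: print(s[i],c[i],onz("wrist",c[i],.075,T).round(4))
to(.559,-.069,.045,116)
E
```

```text
clock: 1.5
position: [0.5581, -0.0713, 0.2966]
tool_rot: [-0.0, 0.534, 0.845, -0.0]
ft_force: [-0.0, 0.1, 0.0]
finger_gap: 0.998
finger_force: 0.0
[ 293  170   71   85 4798] [327.73322218 212.44893706] [ 0.5591 -0.0628  0.075 ]
[ 595    7   45   78 2626] [619.02322925  43.97182026] [0.7245 0.184  0.075 ]
[623 248  17  35 416] [632.31009615 263.27403846] [0.9177 0.0282 0.075 ]
[558   0  22  14 129] [568.66666667   4.97674419] [0.6555 0.168  0.075 ]
shift [0.0023 0.0021 0.0971] A 115.4 turn -0.6
```

View pics/w1.png

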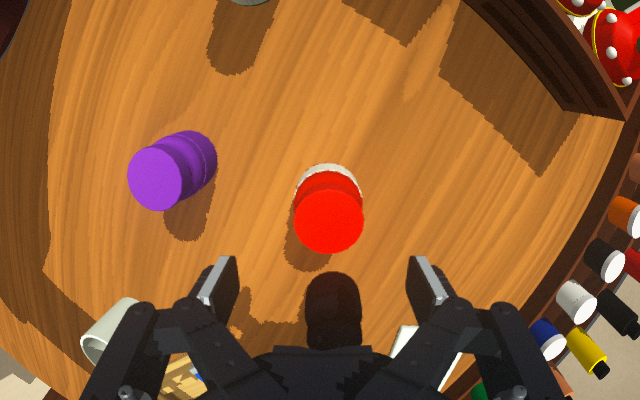

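The wrist view shows the red lid at (328,215) between the fingers, purple at (155,178) and black at (333,310), both clear. Grasping the red jar.

```bash
python3 -m handwheel '[[1,[0.004,0.002,0.05],0],[1,[0.004,0.002,0.095],0],[1,[0.004,0.002,0.097],0],[0.3,[0.004,0.002,0.097],0],[0.3,[0.004,0.002,0.097],0],[0.3,[0.004,0.002,0.097],0],[0.3,[0.004,0.002,0.097],0],[0.3,[0.004,0.002,0.06],0],[0.3,[0.004,0.002,0.0],0],[0.3,[0.004,0.002,0.0],0]]' 60
python3 - <<'E'
from h import *
to(.69,-.02,.05,116)
to(.69,-.02,.046,116)
E
```

```text
clock: 2.55
position: [0.5602, -0.0677, 0.3053]
tool_rot: [0.005, 0.534, 0.845, 0.001]
ft_force: [0.6, -0.6, -1.6]
finger_gap: 0.595
finger_force: 64.6
shift [-0.0117  0.1369  0.1015] A 115.4 turn -0.6
shift [-0.0117  0.1369  0.1055] A 115.4 turn -0.6
```

```bash
python3 -m handwheel '[[0.3,[-0.004,0.045,0.0],0],[0.3,[-0.008,0.09,0.0],0],[0.3,[-0.012,0.137,0.02],0],[0.3,[-0.012,0.137,0.05],0],[0.3,[-0.012,0.137,0.075],0],[0.3,[-0.012,0.137,0.09],0],[0.3,[-0.012,0.137,0.096],0],[0.3,[-0.012,0.137,0.096],0]]'
python3 -m handwheel '[[1,[0,0,0],0],[1,[0,0,0],0],[1,[0,0,0],0],[1,[0,0,-0.02],0],[1,[0,0,-0.07],0],[1,[0,0,-0.12],0],[1,[0,0,-0.15],0],[1,[0,0,-0.15],0]]'
python3 - <<'E'
from h import *
to(.59,.18,.19,-98.5); to(.59,.18,.19,81.5)
E
```

```text
clock: 3.35
position: [0.6873, -0.0193, 0.2038]
tool_rot: [0.001, 0.535, 0.845, -0.0]
ft_force: [-6.1, 0.6, 5.5]
finger_gap: 0.596
finger_force: 67.4
clock: 4.15
position: [0.6885, -0.0193, 0.3577]
tool_rot: [0.005, 0.534, 0.845, 0.002]
ft_force: [0.9, -0.3, 0.6]
finger_gap: 1.004
finger_force: 0.0
shift [ 0.2223 -0.0036  0.0113] A 115.4 turn -146.1
shift [ 0.2223 -0.0036  0.0113] A 115.4 turn 33.9
```

```bash
python3 - <<'E'
from h import *
to(.566,.12,.2,81.5)
E
```

```text
shift [ 0.1783 -0.0509  0.0012] A 115.4 turn 33.9
```

```bash
python3 -m handwheel '[[1,[0.178,-0.051,0],34],[1,[0.178,-0.051,0],34],[1,[0.178,-0.051,0],34],[1,[0.178,-0.051,0],34],[1,[0.178,-0.051,0],34],[1,[0.178,-0.051,0],34],[1,[0.178,-0.051,0],34]]'
python3 - <<'E'
from h import *
im,T=shot("wrist"); print(T.round(3).tolist()); np.save("w2T.npy",T); cv2.imwrite("pics/w2raw.png",im[:,:,::-1])
c=np.array(cams.calibration("wrist")["T_tool_cam"]); print((T@c)[:3,3])
cv2.imwrite("pics/w2.png",cv2.resize(im[:,:,::-1][0:270,140:500],None,fx=2.2,fy=2.2,interpolation=cv2.INTER_CUBIC))
E
```

```text
clock: 4.85
position: [0.5654, 0.1192, 0.3505]
tool_rot: [0.0, 0.758, 0.652, -0.0]
ft_force: [0.2, 0.5, -0.4]
finger_gap: 0.996
finger_force: 0.0
[[0.149, 0.989, 0.0, 0.565], [0.989, -0.149, -0.0, 0.119], [-0.0, 0.0, -1.0, 0.35], [0.0, 0.0, 0.0, 1.0]]
[0.5788164  0.20151782 0.31984874]
```

View pics/w2.png

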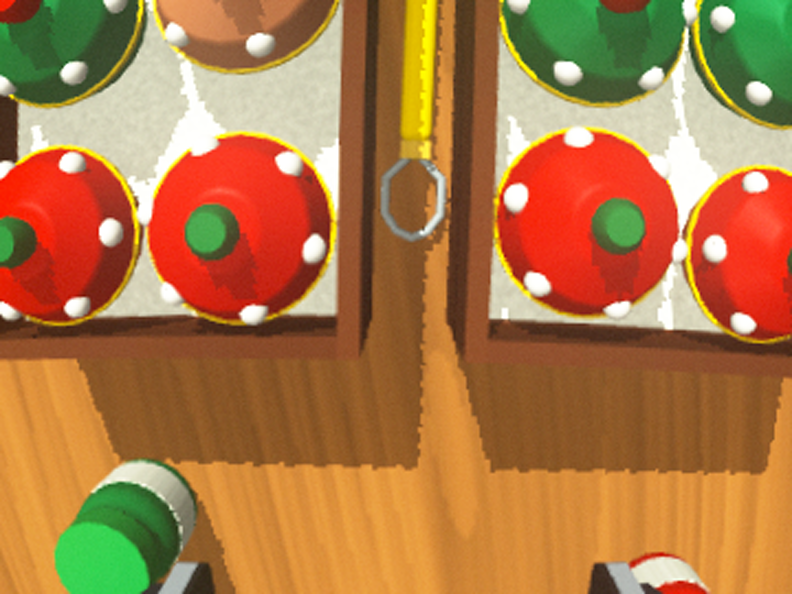

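The view looks straight down into the gap: loop centre at crop (413,199), handle axis from (417,150) to (421,20), mouth top corners at (362,355) and (466,358).

```bash
python3 - <<'E'
from h import *
T=np.load("w2T.npy")
f=lambda u,v,z: onz("wrist",(140+u/2.2,v/2.2),z,T)
L=f(413,199,.007);print("loop",L.round(4),"tip",f(413,238,.007).round(4),"hend",f(416,157,.014).round(4),"far",f(420.5,20,.014).round(4))
a,b=f(362,355,.09),f(466,358,.09);m=(a+b)/2;print("mouth",a.round(4),b.round(4),m.round(4))
i,j=f(345,20,.09),f(446,20,.09);print("inner",i.round(4),j.round(4),((i+j)/2).round(4)); d=(i+j)/2-m; print("gap heading",np.degrees(np.arctan2(d[1],d[0])))
p=f(420.5,20,.014)-f(416,150,.014);print("tool heading",np.degrees(np.arctan2(p[1],p[0])))
to(.551,-.342,.14,152.4)
E
```

```text
loop [0.5853 0.2059 0.007 ] tip [0.5826 0.1882 0.007 ] hend [0.5892 0.2243 0.014 ] far [0.6007 0.2871 0.014 ]
mouth [0.5584 0.1546 0.09  ] [0.5937 0.1482 0.09  ] [0.5761 0.1514 0.09  ]
inner [0.5706 0.2698 0.09  ] [0.6036 0.2647 0.09  ] [0.5871 0.2673 0.09  ]
gap heading 84.55163076358738
tool heading 79.54401264393722
shift [-0.458   0.0546  0.0555] A 81.4 turn -71.0
```

```bash
python3 -m handwheel '[[1,[-0.2,0.024,0],-35],[1,[-0.2,0.024,0],-35],[1,[-0.2,0.024,0],-35],[1,[-0.2,0.024,0],-35],[1,[-0.458,0.055,0.03],-71],[1,[-0.458,0.055,0.03],-71],[1,[-0.458,0.055,0.03],-71],[1,[-0.458,0.055,0.03],-71],[1,[-0.458,0.055,0.03],-71],[1,[-0.458,0.055,0.03],-71]]'
python3 -m handwheel '[[0.6,[0,0,0],0],[0.6,[0,0,0],0]]'
python3 - <<'E'
from h import *
to(.551,-.342,.14,152.4)
im,T=shot("wrist"); np.save("w3T.npy",T); cv2.imwrite("pics/w3raw.png",im[:,:,::-1])
cv2.imwrite("pics/w3.png",cv2.resize(im[:,:,::-1][0:300,140:540],None,fx=2,fy=2,interpolation=cv2.INTER_CUBIC))
E
```

```text
clock: 5.9
position: [0.5497, -0.3455, 0.3197]
tool_rot: [-0.0, 0.238, 0.971, -0.0]
ft_force: [-0.1, 0.7, -0.5]
finger_gap: 0.994
finger_force: 0.0
clock: 6.1
position: [0.5501, -0.3429, 0.3199]
tool_rot: [-0.001, 0.24, 0.971, 0.0]
ft_force: [0.5, 0.2, -0.2]
finger_gap: 0.69
finger_force: 0.0
shift [-0.0004  0.0012  0.0249] A 152.3 turn -0.1
```

View pics/w3.png

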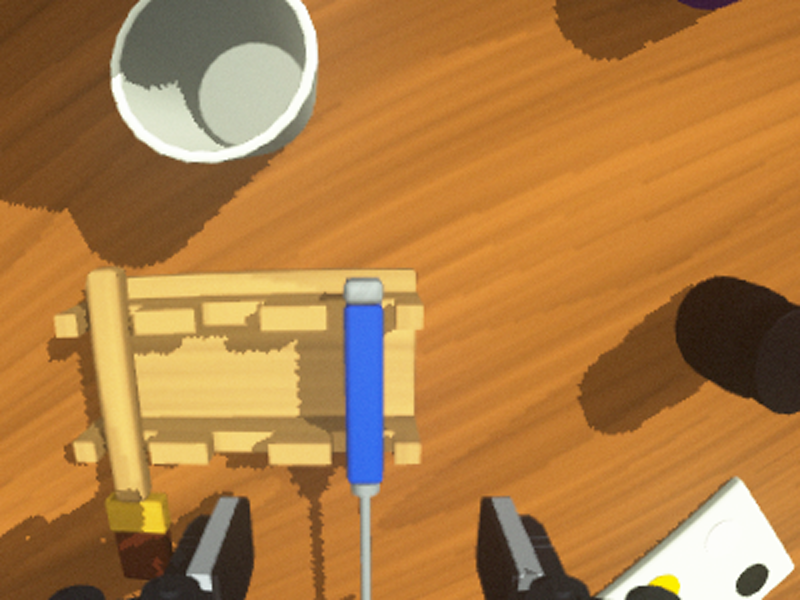

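The pick is confirmed: cap end at crop (364,281), front of handle at (364,486). The rest's post tops are at (165,320), (292,317), (181,453) and (300,453), so the middle notch is free.

```bash
python3 - <<'E'
from h import *
T=np.load("w3T.npy")
f=lambda u,v,z: onz("wrist",(140+u/2,v/2),z,T)
a,b=f(364,279,.046),f(364.5,487,.046); d=b-a
print("pick",a.round(4),b.round(4),((a+b)/2).round(4),np.linalg.norm(d),np.degrees(np.arctan2(d[1],d[0])))
P=[f(*q,.044) for q in [(134,320),(196,320),(261,317),(326,317),(150,453),(210,453),(269,453),(330,453)]]
n=(P[0]+P[1]+P[2]+P[3])/4; g=(P[4]+P[5]+P[6]+P[7])/4; print("mid notch rear",n.round(4),"front",g.round(4),"centre",((n+g)/2).round(4),"head",np.degrees(np.arctan2(*(g-n)[1::-1])),np.linalg.norm(g-n))
h=np.radians(-27.6); e=np.array([np.cos(h),np.sin(h),0]); print("rest x of pick mid vs centre",((a+b)/2-(n+g)/2)@e)
E
```

```text
pick [ 0.5081 -0.32    0.046 ] [ 0.5888 -0.3623  0.046 ] [ 0.5484 -0.3411  0.046 ] 0.09116231381112087 -27.622527951567147
mid notch rear [ 0.4959 -0.3769  0.044 ] front [ 0.5496 -0.4044  0.044 ] centre [ 0.5228 -0.3906  0.044 ] head -27.12402264421231 0.06031472774711889
rest x of pick mid vs centre -0.0001673416012013887
```

```bash
python3 - <<'E'
from h import *
to(.5484,-.3411,.038,152.5)
E
```

```text
shift [ 0.0021 -0.0004  0.1274] A 152.3 turn -0.2
```

```bash
python3 -m handwheel '[[0.6,[0.002,0,0.045],0],[0.6,[0.002,0,0.09],0],[0.6,[0.002,0,0.12],0],[0.6,[0.002,0,0.127],0],[0.6,[0.002,0,0.127],0],[0,[0.002,0,0.127],0],[0,[0.002,0,0.127],0],[0,[0.002,0,0.127],0],[0,[0.002,0,0.127],0],[0,[0.002,0,0.127],0]]' 80
python3 -m handwheel '[[0,[0,0,-0.03],0],[0,[0,0,-0.07],0],[0,[0,0,-0.11],0],[0,[0,0,-0.11],0]]'
python3 - <<'E'
from h import *
u=np.array([np.cos(np.radians(81)),np.sin(np.radians(81))]); H=np.array([.5853,.2059])-.135*u; print(H)
to(*H,.148,261)
E
```

```text
clock: 7.15
position: [0.5497, -0.3409, 0.1965]
tool_rot: [0.002, 0.239, 0.971, -0.001]
ft_force: [-0.5, 0.1, 7.4]
finger_gap: 0.164
finger_force: 78.8
clock: 7.55
position: [0.5503, -0.3415, 0.312]
tool_rot: [0.005, 0.239, 0.971, -0.003]
ft_force: [0.4, -1.1, -0.3]
finger_gap: 0.171
finger_force: 78.0
[0.56418135 0.07256207]
shift [0.1797 0.3733 0.0059] A 152.4 turn -108.6
```

```bash
python3 -m handwheel '[[0,[0.18,0.373,-0.02],-80],[0,[0.18,0.373,-0.02],-80],[0,[0.18,0.373,-0.02],-80],[0,[0.18,0.373,-0.02],-80],[0,[0.18,0.373,-0.02],-80],[0,[0.18,0.373,-0.02],-80],[0,[0.18,0.373,-0.02],-80],[0,[0.18,0.373,-0.02],-80],[0,[0.18,0.373,-0.02],-80],[0,[0.18,0.373,-0.02],-80]]'
python3 -m handwheel '[[0,[0,0,0],-14],[0,[0,0,0],-28.6],[0,[0,0,0],-28.6],[0,[0,0,0],-28.6],[0,[0,0,0],-28.6],[0,[0,0,0],-28.6]]'
python3 - <<'E'
from h import *
to(.5642,.0726,.035,261)
im,_=shot("top","top2.png"); im2,_=shot("scene","scene2.png")
a=cv2.resize(im[120:220,190:310],None,fx=3.3,fy=3.3,interpolation=cv2.INTER_CUBIC)
b=cv2.resize(im2[140:290,360:540],None,fx=2.2,fy=2.2,interpolation=cv2.INTER_CUBIC)
cv2.imwrite("pics/c2.png",np.hstack([a,b])[:,:,::-1])
E
```

```text
clock: 8.55
position: [0.5621, 0.0765, 0.3243]
tool_rot: [0.0, -0.446, 0.895, -0.0]
ft_force: [-0.4, -0.8, -0.5]
finger_gap: 0.174
finger_force: 78.2
clock: 9.15
position: [0.5624, 0.0737, 0.324]
tool_rot: [0.0, -0.649, 0.761, -0.0]
ft_force: [0.4, 0.6, -0.7]
finger_gap: 0.167
finger_force: 78.2
shift [ 0.0008 -0.0019  0.134 ] A -99.1 turn -0.1
```

View pics/c2.png

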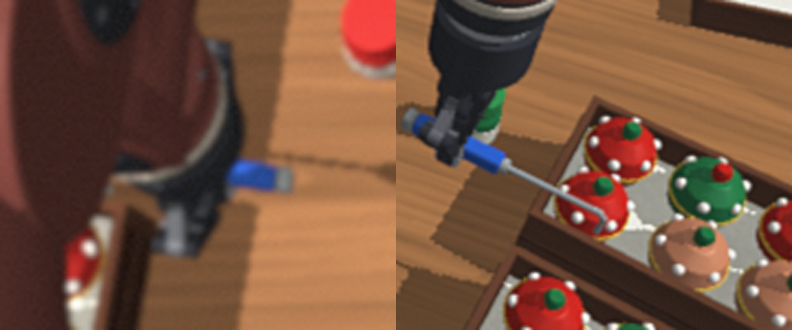

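The scene crop shows the pick held level, with its bend at (603,212) and hook tip at (598,231). I'll check the tip against the expected position.

```bash
python3 - <<'E'
from h import *
f=lambda u,v:(360+(u-396)/2.2,140+v/2.2)
print("tip",onz("scene",f(598,231),.138).round(4),"bend",onz("scene",f(604,212),.166).round(4))
T=pose(); print("expected", (T[:3,3]-T[:3,0]*.135).round(4))
E
```

```text
tip [0.5818 0.2074 0.138 ] bend [0.5814 0.2036 0.166 ]
expected [0.5837 0.207  0.3239]
```

```bash
python3 -m handwheel '[[0,[0,-0.002,0.03],0],[0,[0,-0.002,0.06],0],[0,[0,-0.002,0.085],0],[0,[0,-0.002,0.1],0],[0,[0,-0.002,0.11],0],[0,[0,-0.002,0.12],0],[0,[0,-0.002,0.128],0],[0,[0,-0.002,0.134],0],[0,[0,-0.002,0.134],0]]'
python3 - <<'E'
from h import *
s=[readout.observe() for _ in range(1)][0]; print(s["ft_force"],s["position"])
im,T=shot("wrist","w4raw.png"); np.save("w4T.npy",T)
im2,_=shot("scene","scene3.png")
b=cv2.resize(im2[140:320,340:560],None,fx=2,fy=2,interpolation=cv2.INTER_CUBIC)
a=cv2.resize(im[100:400,170:470],(360,360))
cv2.imwrite("pics/c3.png",np.hstack([a,b])[:,:,::-1])
E
```

```text
clock: 10.15
position: [0.5642, 0.0734, 0.1893]
tool_rot: [-0.0, -0.649, 0.76, 0.0]
ft_force: [0.6, 0.1, -0.6]
finger_gap: 0.168
finger_force: 78.2
[ 0.5588845   0.09485127 -0.64040182] [0.56417815 0.07339819 0.18932044]
```

View pics/c3.png

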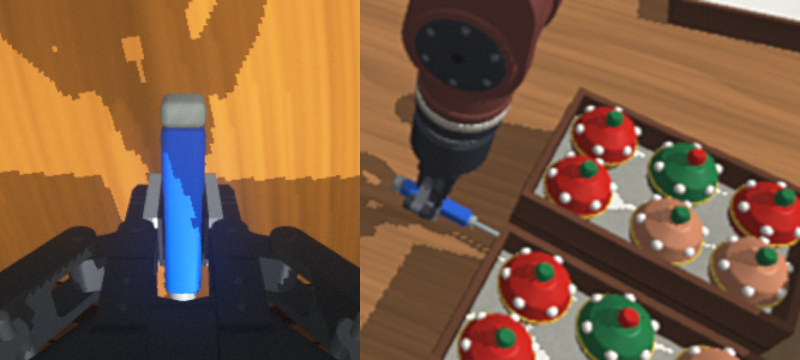

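Hook is down in the gap with no contact force. Dragging out along the gap.

```bash
python3 -m handwheel '[[0,[0.008,0,0],0],[0,[0.016,0,0],0],[0,[0.024,0,0],0],[0,[0.032,0,0],0],[0,[0.042,0,0],0],[0,[0.052,0,0],0],[0,[0.062,0,0],0],[0,[0.072,0,0],0],[0,[0.08,0,0],0],[0,[0.08,0,0],0]]'
python3 - <<'E'
from h import *
im,_=shot("scene","scene4.png"); hsv=cv2.cvtColor(im,cv2.COLOR_RGB2HSV)
m=cv2.inRange(hsv,(22,150,80),(34,255,255)); n,l,s,c=cv2.connectedComponentsWithStats(m)
for i in range(1,n):
    if s[i,4]>15: print(s[i],c[i].round(),onz("scene",c[i],.012).round(3))
E
```

```text
clock: 11.25
position: [0.5517, -0.0067, 0.1899]
tool_rot: [-0.0, -0.649, 0.761, -0.0]
ft_force: [-0.4, 0.1, -0.7]
finger_gap: 0.165
finger_force: 78.2
[ 71 153  18  14  25] [ 81. 161.] [ 0.63  -0.689  0.012]
[628 225  12  21 183] [634. 234.] [0.307 0.607 0.012]
[  0 226  12  24  54] [  7. 239.] [ 0.866 -0.668  0.012]
[484 227  12  12  23] [488. 233.] [0.436 0.3   0.012]
[ 54 229  14   9  20] [ 61. 234.] [ 0.81  -0.572  0.012]
[195 262  11  10  85] [200. 267.] [ 0.757 -0.247  0.012]
[449 307  13  15  26] [454. 315.] [0.652 0.263 0.012]
[185 330  20  18 126] [197. 341.] [ 0.885 -0.169  0.012]
[496 333  14  18  23] [502. 343.] [0.669 0.356 0.012]
[197 357  28  29 423] [213. 373.] [ 0.92  -0.111  0.012]
```

```bash
python3 -m handwheel '[[0,[0.01,0,0],0],[0,[0.02,0,0],0],[0,[0.03,0,0],0],[0,[0.04,0,0],0],[0,[0.05,0,0],0],[0,[0.06,0,0],0],[0,[0.07,0,0],0],[0,[0.07,0,0],0]]'
python3 - <<'E'
from h import *
im,_=shot("scene","scene5.png"); im2,_=shot("top","top5.png")
b=cv2.resize(im[150:300,300:500],None,fx=2,fy=2,interpolation=cv2.INTER_CUBIC)
a=cv2.resize(im2[120:270,170:370],None,fx=2,fy=2,interpolation=cv2.INTER_CUBIC)
cv2.imwrite("pics/c5.png",np.hstack([a,b])[:,:,::-1])
E
```

```text
clock: 12.1
position: [0.5407, -0.0761, 0.1899]
tool_rot: [-0.0, -0.649, 0.761, -0.0]
ft_force: [-0.3, -0.3, -0.7]
finger_gap: 0.164
finger_force: 78.2
```

View pics/c5.png

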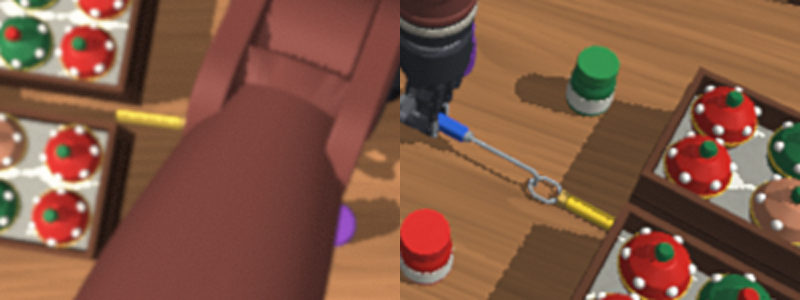

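The loop is caught and the tool is coming out: handle in the scene crop at (567–612, 197–225), tail still at the mouth. Pulling 70 mm more, backing off 8 mm, then lifting the hook out.

```bash
python3 -m handwheel '[[0,[0.01,0,0],0],[0,[0.02,0,0],0],[0,[0.03,0,0],0],[0,[0.04,0,0],0],[0,[0.05,0,0],0],[0,[0.06,0,0],0],[0,[0.07,0,0],0],[0,[0.07,0,0],0],[0,[0.066,0,0],0],[0,[0.061,0,0],0]]'
python3 -m handwheel '[[0,[0,0,0],0],[0,[0,0,-0.02],0],[0,[0,0,-0.05],0],[0,[0,0,-0.1],0],[0,[0,0,-0.14],0],[0,[0,0,-0.14],0]]'
python3 - <<'E'
from h import *
im,_=shot("scene","scene6.png"); im2,_=shot("top","top6.png")
for nm,i in (("scene",im),("top",im2)):
    hsv=cv2.cvtColor(i,cv2.COLOR_RGB2HSV); m=cv2.inRange(hsv,(20,140,80),(34,255,255)); n,l,s,c=cv2.connectedComponentsWithStats(m)
    for k in range(1,n):
        p=onz(nm,c[k],.012)
        if s[k,4]>15 and .45<p[0]<.65 and -.1<p[1]<.25: print(nm,s[k],c[k].round(),p.round(3))
to(.5228,-.3906,.16,152.7)
E
```

```text
clock: 13.2
position: [0.5313, -0.1345, 0.1898]
tool_rot: [0.0, -0.649, 0.761, 0.0]
ft_force: [0.4, -0.6, -0.8]
finger_gap: 0.164
finger_force: 78.2
clock: 13.8
position: [0.5328, -0.1352, 0.3365]
tool_rot: [0.002, -0.65, 0.76, -0.005]
ft_force: [1.1, -0.1, -0.7]
finger_gap: 0.165
finger_force: 78.2
scene [351 231  39  25 306] [370. 243.] [0.565 0.063 0.012]
top [255 178  33  10 194] [271. 183.] [0.562 0.066 0.012]
shift [ 0.2541 -0.0311  0.016 ] A -99.0 turn 108.3
```

Tool centre is at about (0.563, 0.064), tail about 40 mm outside the mouth. Returning the pick to its own end notch.

```bash
python3 - <<'E'
from h import *
to(.5497,-.3409,.16,152.4)
E
python3 -m handwheel '[[0,[0.198,0.048,0.01],54],[0,[0.198,0.048,0.01],108],[0,[0.198,0.048,0.01],108],[0,[0.198,0.048,0.01],108],[0,[0.198,0.048,0.01],108],[0,[0.198,0.048,0.01],108],[0,[0.198,0.048,0.01],108],[0,[0.198,0.048,0.01],108],[0,[0.198,0.048,0.01],108],[0,[0.198,0.048,0.01],108]]'
python3 - <<'E'
from h import *
to(.5497,-.3409,.042,152.4)
E
```

```text
shift [ 0.2008 -0.0499  0.016 ] A -99.0 turn 108.6
clock: 14.9
position: [0.4526, -0.3224, 0.3176]
tool_rot: [-0.001, 0.046, 0.999, 0.001]
ft_force: [-0.1, -0.6, -1.4]
finger_gap: 0.172
finger_force: 78.2
shift [-0.0987 -0.0097  0.1203] A 174.7 turn 22.3
```

```bash
python3 -m handwheel '[[0,[-0.045,-0.005,0],8],[0,[-0.09,-0.009,0],16],[0,[-0.099,-0.01,0],22.3],[0,[-0.099,-0.01,0],22.3],[0,[-0.099,-0.01,0.0],22.3],[0,[-0.099,-0.01,0.0],22.3]]'
python3 - <<'E'
from h import *
to(.5497,-.3409,.042,152.4)
E
```

```text
clock: 15.5
position: [0.5498, -0.3413, 0.3195]
tool_rot: [-0.0, 0.235, 0.972, 0.0]
ft_force: [0.2, -0.5, -0.7]
finger_gap: 0.168
finger_force: 78.2
shift [0.0002 0.0003 0.1225] A 152.9 turn 0.5
```

```bash
python3 -m handwheel '[[0,[0,0,0.04],0.5],[0,[0,0,0.075],0.5],[0,[0,0,0.1],0.5],[0,[0,0,0.113],0.5],[0,[0,0,0.121],0.5],[0,[0,0,0.123],0.5],[0,[0,0,0.123],0.5]]'
python3 -m handwheel '[[0.25,[0,0,0],0],[0.35,[0,0,0],0],[0.4,[0,0,0],0],[0.4,[0,0,0],0],[0.4,[0,0,-0.03],0],[0.4,[0,0,-0.07],0],[0.4,[0,0,-0.12],0],[0.4,[0,0,-0.12],0],[0.4,[0,0,-0.12],0]]'
python3 - <<'E'
from h import *
im,T=shot("wrist"); np.save("w7T.npy",T); cv2.imwrite("pics/w7.png",im[:,:,::-1])
hsv=cv2.cvtColor(im,cv2.COLOR_RGB2HSV); m=cv2.inRange(hsv,(105,130,60),(125,255,255)); n,l,s,c=cv2.connectedComponentsWithStats(m); k=1+np.argmax(s[1:,4])
print(s[k],c[k]); x,y,w,h=s[k][:4]; a=onz("wrist",(x+w/2,y),.046,T); b=onz("wrist",(x+w/2,y+h),.046,T); print(a.round(4),b.round(4))
to(.5634,.064,.14,80)
to(.5634,.064,.14,-100)
E
```

```text
clock: 16.2
position: [0.5508, -0.3419, 0.1981]
tool_rot: [0.001, 0.24, 0.971, -0.0]
ft_force: [-0.9, 0.4, -0.4]
finger_gap: 0.17
finger_force: 78.2
clock: 17.1
position: [0.551, -0.3419, 0.3187]
tool_rot: [0.002, 0.24, 0.971, -0.001]
ft_force: [0.5, 0.3, -0.5]
finger_gap: 0.406
finger_force: 0.0
[ 313  152   19   90 1610] [322.25900621 195.94285714]
[ 0.5188 -0.3241  0.046 ] [ 0.589  -0.3611  0.046 ]
shift [0.1776 0.3649 0.0217] A 152.2 turn 72.2
shift [0.1776 0.3649 0.0217] A 152.2 turn -107.8
```

The pick is back in its notch (blue front end at the same place as before). Now over to the trimming tool.

```bash
python3 -m handwheel '[[0.4,[0.17,0.35,0],40],[0.4,[0.17,0.35,0],40],[0.4,[0.17,0.35,0],40],[0.4,[0.17,0.35,0],40],[0.4,[0.17,0.35,0],72],[0.4,[0.17,0.35,0],72],[0.4,[0.17,0.35,0],72],[0.6,[0.17,0.35,0],72],[0.6,[0.17,0.35,0],72],[0.6,[0.17,0.35,0],72]]'
python3 -m handwheel '[[0.6,[0,0,0],0],[0.6,[0,0,0],0],[0.6,[0,0,0],0]]'
python3 - <<'E'
from h import *
im,T=shot("wrist"); np.save("w8T.npy",T); cv2.imwrite("pics/w8raw.png",im[:,:,::-1])
hsv=cv2.cvtColor(im,cv2.COLOR_RGB2HSV); m=cv2.inRange(hsv,(20,140,80),(34,255,255)); n,l,s,c=cv2.connectedComponentsWithStats(m)
for k in 1+np.argsort(-s[1:,4])[:3]:
    ys,xs=np.where(l==k); p=np.array([onz("wrist",q,.013,T)[:2] for q in zip(xs,ys)]); w,v=np.linalg.eigh(np.cov(p.T)); t=(p-p.mean(0))@v[:,1]
    print(s[k],c[k].round(),p.mean(0).round(4),(p.mean(0)+t.min()*v[:,1]).round(4),(p.mean(0)+t.max()*v[:,1]).round(4),np.degrees(np.arctan2(v[1,1],v[0,1])))
to(.5634,.064,.14,80)
E
```

```text
clock: 18.15
position: [0.5625, 0.049, 0.315]
tool_rot: [-0.001, 0.764, 0.645, -0.001]
ft_force: [0.1, -0.5, -0.6]
finger_gap: 0.598
finger_force: 0.0
clock: 18.45
position: [0.5632, 0.0463, 0.3165]
tool_rot: [-0.0, 0.765, 0.644, -0.0]
ft_force: [0.3, -0.8, -0.1]
finger_gap: 0.598
finger_force: 0.0
[ 310  121   18   99 1559] [318. 169.] [0.5637 0.0633] [0.5561 0.0156] [0.5706 0.107 ] 81.01767586751485
[610 246  30  43 761] [626. 264.] [ 1.0403 -0.1656] [ 1.1315 -0.2336] [ 0.9834 -0.1232] 143.29655825143175
[563 291  29  32 503] [575. 305.] [ 0.9172 -0.2023] [ 0.9466 -0.2308] [ 0.8912 -0.177 ] 135.86925330908767
shift [ 0.0174 -0.0028  0.0216] A 80.2 turn 0.2
```

View pics/w8raw.png

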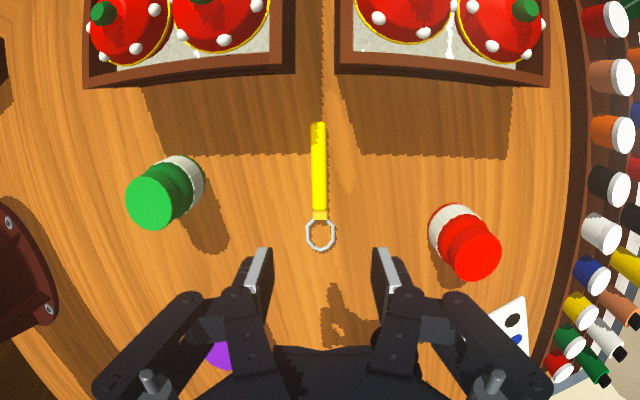

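The tool lies fully outside on the open bench: yellow handle at (319,122–220), loop at (320,234), stack fronts ending around row 75. Grasping it.

```bash
python3 - <<'E'
from h import *
to(.562,.0534,.021,81)
E
```

```text
shift [ 0.0067 -0.0023  0.1406] A 80.2 turn -0.8
```

```bash
python3 -m handwheel '[[0.5,[0.007,-0.002,0.04],-0.8],[0.5,[0.007,-0.002,0.08],-0.8],[0.5,[0.007,-0.002,0.115],-0.8],[0.5,[0.007,-0.002,0.132],-0.8],[0.5,[0.007,-0.002,0.14],-0.8],[0.5,[0.007,-0.002,0.14],-0.8]]'
python3 -m handwheel '[[0,[0,0,0],0],[0,[0,0,0],0],[0,[0,0,0],0],[0,[0,0,0],0],[0,[0,0,0],0],[0,[0,0,-0.03],0],[0,[0,0,-0.07],0],[0,[0,0,-0.12],0],[0,[0,0,-0.15],0],[0,[0,0,-0.15],0]]' 60
python3 - <<'E'
from h import *
e=np.array([np.cos(np.radians(-27.4)),np.sin(np.radians(-27.4))]); g=np.array([.5228,-.3906])+.003*e; print(g); to(*g,.16,152.6)
E
```

```text
clock: 19.1
position: [0.562, 0.0542, 0.1761]
tool_rot: [-0.001, 0.76, 0.65, -0.001]
ft_force: [0.2, 0.0, -0.2]
finger_gap: 0.497
finger_force: 0.0
clock: 20.1
position: [0.5638, 0.0544, 0.3332]
tool_rot: [0.003, 0.76, 0.65, 0.003]
ft_force: [0.5, 0.0, -0.2]
finger_gap: 0.138
finger_force: 60.2
[ 0.52546345 -0.3919806 ]
shift [-0.447   0.0314  0.0184] A 81.1 turn -71.5
```

```bash
python3 -m handwheel '[[0,[-0.2,0.014,0],-35],[0,[-0.2,0.014,0],-35],[0,[-0.2,0.014,0],-35],[0,[-0.2,0.014,0],-35],[0,[-0.447,0.031,0],-71.5],[0,[-0.447,0.031,0],-71.5],[0,[-0.447,0.031,0],-71.5],[0,[-0.447,0.031,0],-71.5],[0,[-0.447,0.031,0],-71.5],[0,[-0.447,0.031,0],-71.5]]'
python3 -m handwheel '[[0,[0,0,0],0],[0,[0,0,0],0],[0,[0,0,0],0]]'
python3 - <<'E'
from h import *
to(.5254,-.3917,.0525,152.6)
im,T=shot("wrist"); np.save("w9T.npy",T); cv2.imwrite("pics/w9.png",im[:,:,::-1])
E
```

```text
clock: 21.1
position: [0.5221, -0.3959, 0.3259]
tool_rot: [-0.0, 0.237, 0.972, -0.0]
ft_force: [0.2, 0.8, -0.7]
finger_gap: 0.145
finger_force: 60.2
clock: 21.4
position: [0.5237, -0.3906, 0.3267]
tool_rot: [-0.0, 0.237, 0.972, 0.0]
ft_force: [0.1, -0.5, -0.4]
finger_gap: 0.136
finger_force: 60.2
shift [-0.002  -0.0002  0.1192] A 152.6 turn -0.0
```

View pics/w9.png

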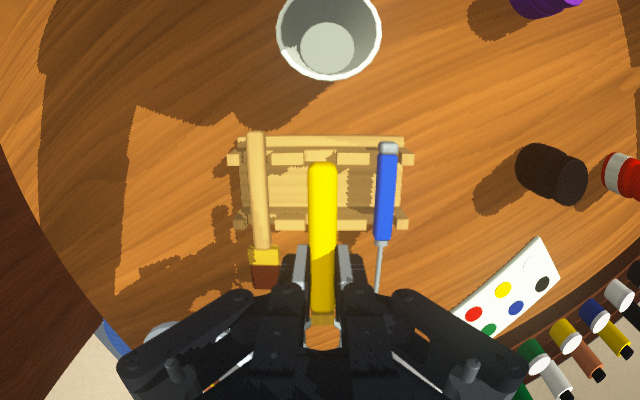

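The tool is held straight above the middle notch, with the pick (385,190) and brush (260,200) in their end notches. Lowering and releasing.

```bash
python3 -m handwheel '[[0,[-0.002,0,0.04],0],[0,[-0.002,0,0.075],0],[0,[-0.002,0,0.1],0],[0,[-0.002,0,0.113],0],[0,[-0.002,0,0.119],0],[0,[-0.002,0,0.12],0],[0,[-0.002,0,0.12],0]]'
python3 -m handwheel '[[0.2,[0,0,0],0],[0.25,[0,0,0],0],[0.3,[0,0,0],0],[0.3,[0,0,0],0],[0.3,[0,0,-0.03],0],[0.3,[0,0,-0.07],0],[0.3,[0,0,-0.12],0],[0.3,[0.1,0,-0.15],0],[0.3,[0.15,0,-0.15],0],[0.3,[0.15,0,-0.15],0]]'
python3 - <<'E'
from h import *
im,_=shot("scene"); im2,_=shot("top")
b=cv2.resize(im[100:250,130:430],None,fx=2.6,fy=2.6,interpolation=cv2.INTER_CUBIC)
cv2.imwrite("pics/c9.png",b[:,:,::-1]); cv2.imwrite("pics/top9.png",im2[:,:,::-1])
E
```

```text
clock: 22.15
position: [0.5258, -0.3924, 0.2087]
tool_rot: [0.001, 0.237, 0.972, -0.001]
ft_force: [-2.0, 2.1, 3.3]
finger_gap: 0.139
finger_force: 60.7
clock: 23.15
position: [0.3939, -0.3244, 0.3569]
tool_rot: [0.0, 0.237, 0.971, -0.0]
ft_force: [-1.2, -0.5, 1.9]
finger_gap: 0.305
finger_force: 0.0
```

View pics/c9.png

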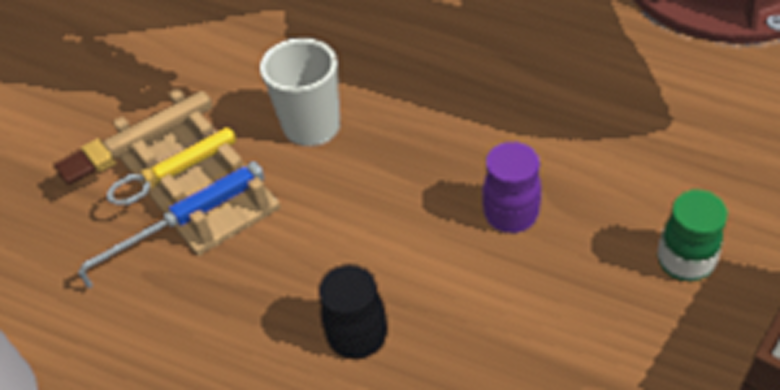

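Both tools lie in their notches: yellow at (190,155), and blue at (215,195) with its hook down at (85,283). The bystanders stand where they were, and the red jar was seen upright earlier.

```bash
python3 -c "
from h import *
print(env.finish_job())"
```

```text
the job is handed in; nothing more can be done
None
```

The job is handed in: the trimming tool was hooked out of the gap and lies in the middle notch, the pick is back in its end notch with its hook down, and the red jar stands upright to one side; the clock read about 23 of the 72 s.

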